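# Unlock the tube sampler and hold its hood at the inspection mark

## Task

A padlock hangs on the hook at the front of the tube sampler's hood: lift it off and set it down in the steel tray, without dropping it, while the hood is still shut. Then raise the hood by its handle until its pointer stands at the index clip on the quadrant, without swinging it well past the clip, which would trip the laser interlock. The hood falls shut by itself, so finish while still holding it by the handle at the mark for a colleague to look in; leave the clip, tube rack, foil-wrapped box and reagent bottle as they are.

Things in the scene. Friction and masses are not known exactly. Their poses are not given: they have to be found in the camera images.
- sampler: tube sampler, a fixed light grey instrument with a dark hood, 220 mm deep (its x), 300 mm wide (its y), 146 mm high when shut. Origin: centre of its underside on the table; x points from front to rear (hinge side), z up. The front, with handle and hook, is the plane x = -110 mm. Its end at y = -150 mm carries a steel quadrant arc, 156 mm radius about the hinge line, up to 265 mm high
- hood (a joint): angle of the hood (rad): 0 shut, growing as its front edge rises, at most 1.15. The hood weighs about 0.7 kg (varies by a quarter), has almost no friction and falls shut when let go; holding it up takes about 2 to 5 N at the handle
- index (a joint): angle at which the index clip is clamped on the quadrant (rad, 0.5 to 0.9), on the hood's scale: when the hood's angle is equal, the pointer stands at the clip. Not to be moved
- hood_hinge (a point): the middle of the hinge line, 125 mm above the table, 200 mm behind the sampler's front; the hinge line runs along the sampler's y
- handle_grip (a point): middle of the hood's handle: a round steel bar 12 mm thick, 100 mm long, parallel to the hinge line, on a post at each end, 40 mm in front of the hood's front face (34 mm free gap), 240 mm from the hinge line, 131 mm above the table when shut. It and its axes move with the hood (at angle 0 they are the sampler's axes). The bar can turn between finger pads
- pointer_tip (a point): tip of the aluminium pointer on the far end of the hood, 146 mm from the hinge line; it moves with the hood along the inside of the quadrant's arc
- index_mark (a point): inner end of the index clip, a white block (28 by 18 by 14 mm) with a black line on its outer face and a steel clamp screw, on the quadrant's arc, 146 mm from the hinge line; its z axis points along the arc, the way the pointer goes when the hood is raised. The pointer tip coincides with this point at the marked angle
- hook_seat (a point): low point (top of the wire) of the hook on which the padlock hangs: 6 mm steel wire reaching 53 mm out from the hood's front face, its tip bent up 11 mm above this point. The seat lies 39 mm in front of the face, 105 mm along the sampler's -y from the handle's middle, 139 mm above the table when shut. Its axes are the hood's
- padlock: brass padlock, about 130 g. Origin: centre of its flat underside; z up. Body 22 mm (x) by 42 mm (y) by 40 mm high; steel shackle of 7 mm bar above it in the y-z plane, 34 mm wide, top at z = 79 mm, opening up to 72 mm. Hangs upright, the hook wire (along x) through the shackle, 28 mm free behind it; it must rise 12 mm or more to pass the hook's tip, then comes off towards the sampler's -x
- tray: low open tray of thin steel, 150 mm (x) by 200 mm (y), fixed to the table. Origin: centre of its underside; z up. Floor 4 mm thick, walls 4 mm thick and 22 mm high
- tube_rack: blue tube rack with capped tubes, loose, 75 mm (x) by 200 mm (y), 103 mm high; origin: centre of its underside. To be left alone
- foil_box: box wrapped in foil, loose, 130 by 100 by 55 mm high; origin: centre of its underside. To be left alone
- reagent_bottle: amber bottle with blue cap, loose, 68 mm across and 150 mm high; origin: centre of its underside. To be left alone

How it is judged:
By the outcome, as a careful person would: the job done as asked, in the order asked, and still so for the second after the job is handed in, while the arm keeps its last pose, push and grip.
It also fails if it takes over 58 s, if anything falls off the work surface, if the arm or the gripper's body presses on something with over 40 N, if the wrist force passes 120 N, or if a joint passes its speed limit or range.

## Robot

A 6-joint arm with a two-finger parallel gripper is mounted at the origin on the work surface. World frame = base frame: x ahead of the robot, y to its left, z up, the work surface at z = 0. Lengths are in m, angles in rad, forces in N, time in s.
With the tool pointing down it reaches from about 0.3 to 0.825 m from the base axis. Payload 5.4 kg.
Tool frame: the origin (TCP) lies at the very end of the fingers, on their centre line; the grasp point (between the pads) lies 19 mm behind it; z points along the fingers, y is the line along which they close (so a half turn about z gives the same grasp; the last joint's range is limited). The gripper opens to 92 mm and grips with 3 to 60 N. Pads are 20 mm wide; open, the fingers measure 128 mm over their backs; the gripper's body (75 mm by 189 mm) begins 69 mm behind the grasp point.
Start: joints at [-1.463, 0.158, 1.597, -0, 1.386, -0.21], TCP at [0.18, -0.546, 0.185] pointing down, gripper open.
Joint ranges: [-2.91, 2.91], [-0.94, 2.29], [0.18, 2.7], [-1.29, 4.43], [0.17, 2.64], [-3, 3]. Speed limits (rad/s): [2.57, 2.57, 3.14, 3.14, 3.14, 3.14].

## Interface

Orientations are given as a unit quaternion [w, x, y, z].
In Python, from plant import manip gives the robot as it stands. The module is installed in compiled form; this text tells all that it offers.
- The arm moves only by the tool move_arm, never from a script. Its argument "moves" is a list of rows, each an object with "translation": the shift along the tool's x, y, z in mm, a list of three; "turn": the turn about the tool's z in degrees. In form: [{"translation": [x, y, z], "turn": turn}, ...]. A call has 1 to 10 rows; each row is the pose to reach, as a shift and turn from the pose commanded when the call began, along the tool's axes at that moment; what a row does not reach only later rows make up. A row lasts 1/12 s, in which the tool goes at most 41.7 mm and 7.16 degrees, less where a joint would pass 70% of its speed; a pose out of reach is approached as far as the arm can. A call with a gripper value outside its range is refused whole. "gripper" is the finger opening in mm, from 0 to 91.9, set as the call begins (left out, the last holds). The fingers move at their own pace and stop on an object; "squeeze" is the grip in N (left out, the last holds). Time passes only in rows, so rows that repeat a pose let the fingers close. It gives the time, the measured TCP pose, the force, the opening and the grip force at its end, in the units of the state.
- manip.sense(): the state, without advancing time (a new reading comes with each control period).
- manip.camera(name): name is "scene" or "top"; returns a dict with "image" (384x512x3 uint8, blue, green, red), "z_map" (384x512 float32, m along the optical axis (not along the pixel's ray), 0 where there is no reading), "intrinsics" (3x3 intrinsics, pixels), "R" (3x3) and "t" (3): a world point X has camera coordinates R X + t. Camera axes: x right, y down, z forward; pixel columns grow to the right and rows downward; lengths in m; the calibration is good to about 2 mm. A picture is of the moment at which its call begins.
- manip.close_job(): hands the job in; it is judged then, once.
Trained networks look in a picture, given as the dict that the camera call returned (one of the last four; its "shot" number tells which), for a name from the list of things; names that differ only in an ending like _2 or _b are one class to them, and where a whole thing is asked for, a point or a joint stands for the part that bears it (a point fixed in the world has none). Each returns a list of dicts, best first, with "confidence" (0 to 1); they miss things now and then, are a little off and sometimes report something else, mostly with a low value. They report only what shows in the picture. A call takes as long as a camera call.
- manip.spot_in(picture, query): "pixel" ([column, row] in pixels, amid what is visible of it).
- manip.masks_of(picture, query): "region" (384x512 bool, what is visible of it) and "pixel" ([column, row] in pixels, amid what is visible of it).
- manip.spot_point(picture, query): "pixel" ([column, row] in pixels: a listed point, or the origin of a listed thing).
The state is a dict: "t": time; "joints": joint angles; "dq": joint speeds; "joint_efforts": joint torques, N m; "eef_pos": TCP position; "ee_rot": TCP orientation; "contact_force": force on the tool from outside, world axes, zero at the start; "moment": the same for the moment, N m; "opening": finger opening in m; "grip_force": force on a finger pad.
Only numpy, scipy, OpenCV 4.12 (cv2) and the standard library are available. Lean on these libraries where they do the work, as an engineer would, in place of code of your own. Each camera call takes 0.05 s, during which the arm holds its last target. There are 200 camera calls.

## Working session

There is one attempt and no reset: what is moved stays moved. The work goes in short steps, Python scripts to look and compute and a tool call to move; the robot and the scene stay as the last step left them, time stands still between calls to the robot, and variables do not carry over. Pictures are saved under pics/ and viewed, at most 10 in all, crops included, and the job is handed in when it is done.

Besides the shell and the picture viewer there is one more tool, called after "Request:" by a JSON object that holds its "api" and its "payload". move_arm: Moves the arm, as the interface text tells. Its arguments: {"type":"object","properties":{"moves":{"type":"array"},"gripper":{"type":"number"},"squeeze":{"type":"number"}},"required":["moves"]}

```bash
mkdir -p pics; cat > h.py <<'E'
import numpy as np, cv2
from plant import manip
from scipy.spatial.transform import Rotation as Ro
def w(p,px,d=None):
    u,v=px
    if d is None:
        a=p["z_map"][int(v)-1:int(v)+2,int(u)-1:int(u)+2]; a=a[a>0]
        if a.size==0: return None
        d=np.median(a)
    K=p["intrinsics"]; c=np.array([(u-K[0,2])/K[0,0]*d,(v-K[1,2])/K[1,1]*d,d])
    return p["R"].T@(c-p["t"])
def proj(p,X):
    c=p["R"]@np.asarray(X)+p["t"]; q=p["intrinsics"]@c; return q[:2]/q[2]
def cloud(p):
    z=p["z_map"]; v,u=np.mgrid[:384,:512]; K=p["intrinsics"]
    c=np.stack([(u-K[0,2])/K[0,0]*z,(v-K[1,2])/K[1,1]*z,z],-1)
    return (c-p["t"])@p["R"]
E
cat > a.py <<'E'
from h import *
s=manip.sense(); print(s["eef_pos"],s["ee_rot"],s["opening"])
ims=[]
for n in ["scene","top"]:
    p=manip.camera(n); ims.append(p["image"])
    print(n,"cam at",np.round(-p["R"].T@p["t"],3))
    for q in ["sampler","hood_hinge","handle_grip","pointer_tip","index_mark","hook_seat","padlock","tray","tube_rack","foil_box","reagent_bottle"]:
        for r in manip.spot_point(p,q)[:2]:
            X=w(p,r["pixel"]); print(q,round(r["confidence"],2),np.round(r["pixel"],1),None if X is None else np.round(X,3))
    np.savez("p_"+n,**{k:p[k] for k in ["image","z_map","intrinsics","R","t"]})
    cv2.imwrite("pics/%s0.png"%n,cv2.resize(p["image"],(800,600)))
E
python3 a.py
```

```text
[ 0.17958841 -0.54552447  0.18402483] [-9.36554119e-04  9.87397164e-01  1.58259163e-01  2.89326216e-05] 0.09190567151552811
scene cam at [ 1.347 -0.521  0.789]
sampler 0.85 [288.7 196.9] [0.657 0.046 0.126]
hood_hinge 0.57 [314.5 163. ] [0.576 0.211 0.147]
handle_grip 0.81 [247.2 167.3] [0.468 0.019 0.137]
handle_grip 0.36 [289.7 199.9] [0.654 0.053 0.109]
pointer_tip 0.95 [292.2 198.7] [0.654 0.063 0.11 ]
pointer_tip 0.51 [317.4 163.5] [0.581 0.219 0.145]
index_mark 0.43 [309.8 168.2] [0.593 0.176 0.147]
hook_seat 0.86 [257.2 184. ] [0.466 0.06  0.054]
padlock 0.65 [252.  203.5] [ 0.584 -0.036  0.087]
tray 0.62 [172.  242.8] [ 0.528 -0.284  0.005]
tube_rack 0.93 [159.  301.3] [ 0.732 -0.399  0.033]
foil_box 0.81 [361.9 172.9] [0.599 0.429 0.045]
reagent_bottle 0.66 [ 90.4 242.4] [ 0.428 -0.489  0.031]
reagent_bottle 0.17 [155.3 300. ] [ 0.747 -0.409  0.062]
top cam at [0.272 0.008 1.63 ]
sampler 0.57 [222.3 201.3] [0.51  0.138 0.148]
hood_hinge 0.9 [193.7 189. ] [0.552 0.24  0.147]
hood_hinge 0.57 [257.2 213.4] [0.471 0.016 0.134]
handle_grip 0.69 [259.3 211. ] [0.48  0.009 0.133]
pointer_tip 0.76 [250.3 161.6] [0.66  0.044 0.125]
index_mark 0.41 [237.7 148.2] [0.677 0.084 0.237]
hook_seat 0.79 [265. 182.] [ 0.583 -0.01   0.139]
padlock 0.64 [266.2 188. ] [ 0.566 -0.015  0.117]
tray 0.96 [334.5 202.9] [ 0.533 -0.278  0.005]
tube_rack 0.64 [363.3 159.7] [ 0.69  -0.38   0.061]
foil_box 0.37 [223.6 201.2] [0.511 0.134 0.146]
reagent_bottle 0.85 [391.4 240.6] [ 0.386 -0.462  0.097]
reagent_bottle 0.31 [220.4 200.6] [0.512 0.145 0.149]
```

View pics/scene0.png

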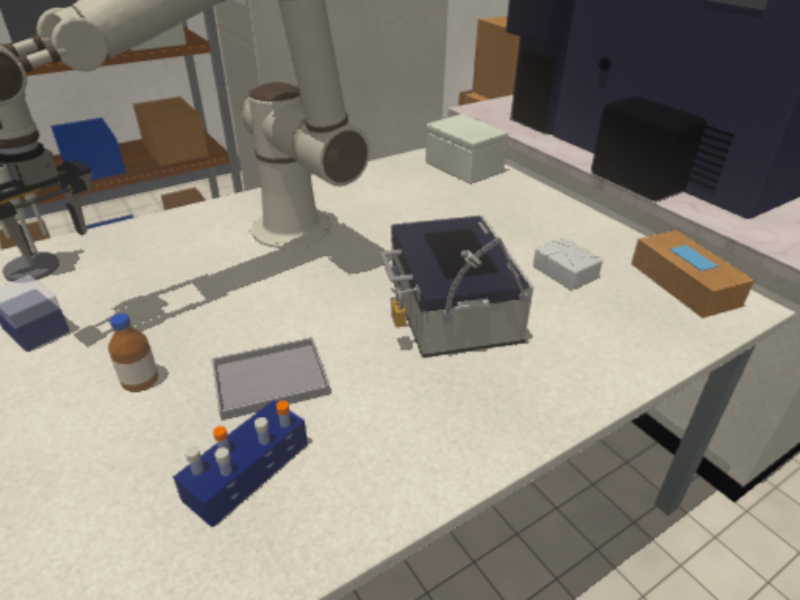

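View pics/top0.png

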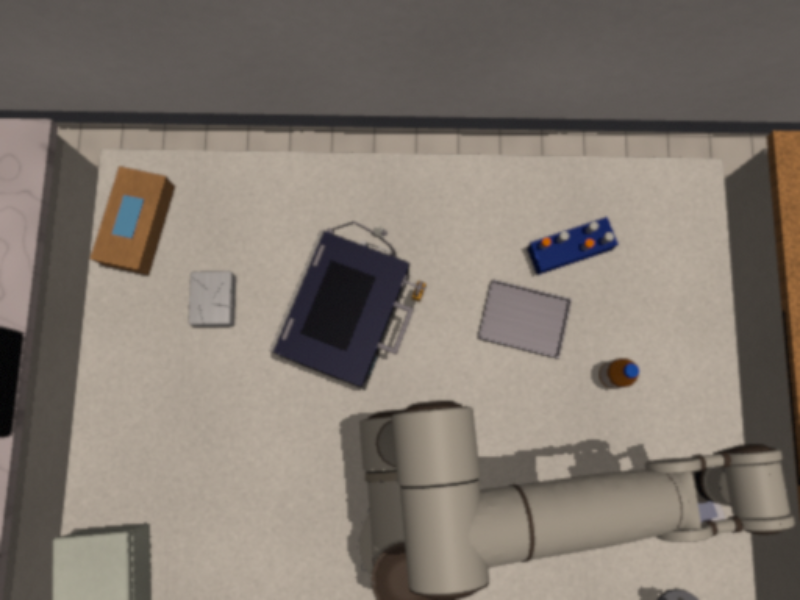

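The scene camera shows the sampler with its handle and the hanging padlock (≈(398,312)) facing the empty side, and the clip on the arc (≈(470,258)). The top view shows the tray at (523,318), the padlock at (418,292), and a clear path between them.

```bash
cat > b.py <<'E'
from h import *
p=manip.camera("top"); C=cloud(p)
m=manip.masks_of(p,"sampler")[0]; print("mask",m["confidence"],m["region"].sum())
P=C[m["region"]&(p["z_map"]>0)]; T=P[(P[:,2]>.135)&(P[:,2]<.156)]; print("top z",np.median(T[:,2]),len(T))
r=cv2.minAreaRect((T[:,:2]*1000).astype(np.float32)); print(r); print(cv2.boxPoints(r))
for q in ["padlock","tray"]:
    m=manip.masks_of(p,q)[0]; P=C[m["region"]&(p["z_map"]>0)]
    print(q,m["confidence"],np.round(np.median(P,0),3),np.round(P[:,2].min(),3),np.round(P[:,2].max(),3))
    r=cv2.minAreaRect((P[:,:2]*1000).astype(np.float32)); print(r)
s=manip.camera("scene")
for q in ["index","index_mark","pointer_tip","hook_seat","handle_grip","padlock"]:
  for pp,n in ((s,"s"),(p,"t")):
    try:
      for r in manip.masks_of(pp,q)[:2]:
        X=cloud(pp)[r["region"]&(pp["z_map"]>0)]; print(n,q,round(r["confidence"],2),np.round(r["pixel"],1),r["region"].sum(),np.round(np.median(X,0),3))
    except Exception as e: print(n,q,e)
i=cv2.resize(s["image"][130:230,220:350],(780,600),interpolation=cv2.INTER_CUBIC); cv2.imwrite("pics/crop1.png",i)
E
python3 b.py
```

```text
mask 0.64 6075
top z 0.14648643331008737 5416
((528.3333740234375, 133.4309844970703), (265.7330322265625, 310.1712646484375), 69.88639068603516)
[[337.0155    61.998924]
 [628.27026  -44.663612]
 [719.65125  204.86304 ]
 [428.39648  311.52557 ]]Traceback (most recent call last):
  File "b.py", line 7, in <module>
    m=manip.masks_of(p,q)[0]; P=C[m["region"]&(p["z_map"]>0)]
      ~~~~~~~~~~~~~~~~~~~^^^
IndexError: list index out of range
```

```bash
python3 - <<'E'
s=open('b.py').read()
s=s.replace('''P=C[m["region"]&(p["z_map"]>0)]; T=P[''','''P=C[cv2.morphologyEx((m["region"]&(C[...,2]>.138)&(C[...,2]<.156)).astype(np.uint8),cv2.MORPH_OPEN,np.ones((13,13)))>0]; T=P[''',1)
s=s.replace('''    m=manip.masks_of(p,q)[0]; P=''','''    m=manip.masks_of(p,q)
    if not m: print("no",q); continue
    m=m[0]; P=''')
open('b.py','w').write(s)
E
python3 b.py
```

```text
mask 0.89 5977
top z 0.14687695400195583 3457
((538.0820922851562, 152.56243896484375), (224.119384765625, 282.2840576171875), 70.52635955810547)
[[ 3.6765640e+02  9.3966087e+01]
 [ 6.3379242e+02 -1.3983917e-01]
 [ 7.0850781e+02  2.1115878e+02]
 [ 4.4237177e+02  3.0526471e+02]]
padlock 0.63 [ 0.568 -0.017  0.111] 0.087 0.149
((572.0742797851562, -18.120250701904297), (19.594270706176758, 31.815641403198242), 64.84618377685547)
tray 0.71 [ 0.53  -0.281  0.006] -0.007 0.031
((533.3452758789062, -280.68109130859375), (201.3942413330078, 158.5186309814453), 76.65323638916016)
t index 0.53 [243.8 147. ] 62 [0.674 0.069 0.245]
s index_mark 0.62 [300.1 165.1] 73 [0.678 0.065 0.24 ]
t index_mark 0.53 [222.5 197.8] 5264 [0.525 0.146 0.147]
t index_mark 0.43 [241.9 148.3] 34 [0.673 0.068 0.249]
s pointer_tip 0.89 [290.  169.8] 3493 [0.554 0.123 0.146]
s pointer_tip 0.33 [301.  164.7] 64 [0.678 0.061 0.243]
t pointer_tip 0.97 [219.6 198.7] 5518 [0.522 0.146 0.146]
t pointer_tip 0.67 [391.6 238.9] 416 [ 0.392 -0.474  0.101]
s hook_seat 0.97 [286.4 169.3] 3779 [0.557 0.122 0.146]
t hook_seat 0.83 [218.8 197.7] 5363 [0.522 0.146 0.146]
t hook_seat 0.73 [332.2 204.7] 2168 [ 0.53  -0.281  0.006]
s handle_grip 0.75 [287.5 169.1] 3696 [0.552 0.122 0.146]
t handle_grip 0.85 [222.  196.3] 5532 [0.526 0.146 0.146]
t handle_grip 0.32 [241.3 149.5] 41 [0.673 0.069 0.247]
s padlock 0.49 [250.3 197.1] 175 [ 0.588 -0.026  0.105]
t padlock 0.63 [264.3 186.4] 51 [ 0.568 -0.017  0.111]
```

View pics/crop1.png

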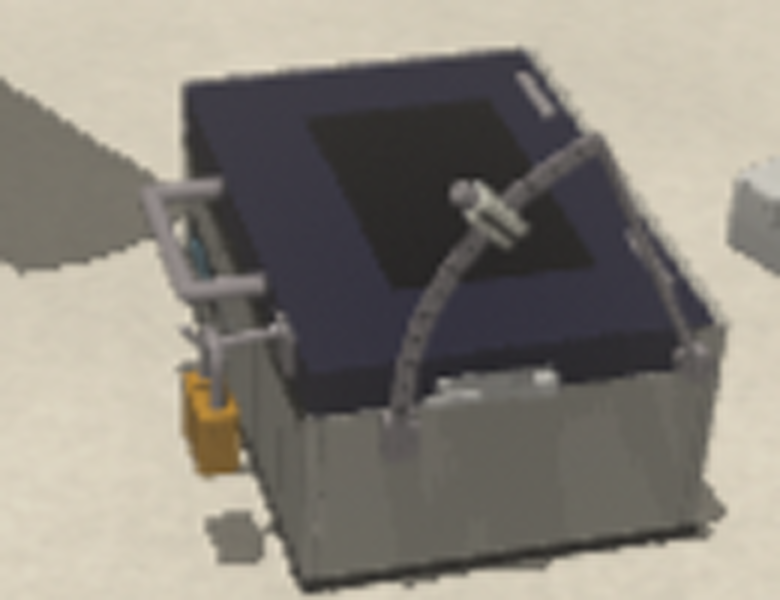

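The crop shows the padlock on the hook at about (210,410), the handle bar at (170,240) and the clip on the arc at (495,215). Next I refine the sampler frame.

```bash
cat > c.py <<'E'
from h import *
th=np.arctan2(.943,.333); A=np.array([[np.cos(th),np.sin(th)],[-np.sin(th),np.cos(th)]])
c0=np.array([.538,.1526])
for n in ["top","scene"]:
    p=dict(np.load("p_%s.npz"%n)); C=cloud(p); ok=p["z_map"]>0
    X=C[ok]; S=(X[:,:2]-c0)@A.T*1000; z=X[:,2]*1000
    def rep(name,m): 
        if m.sum(): print(n,name,m.sum(),"x",np.round(np.percentile(S[m,0],[0,5,50,95,100])),"y",np.round(np.percentile(S[m,1],[0,5,50,95,100])),"z",np.round(np.percentile(z[m],[5,50,95])))
    box=(abs(S[:,0])<200)&(abs(S[:,1])<200)
    top=box&(z>142)&(z<151)
    for y in (-100,-50,0,50,100): rep("top@y%d"%y,top&(abs(S[:,1]-y)<8)&(S[:,0]>-122))
    for x in (-90,-50,0,50): rep("top@x%d"%x,top&(abs(S[:,0]-x)<8))
    rep("bar",box&(S[:,0]<-138)&(S[:,0]>-165)&(z>118)&(z<142)&(S[:,1]>-70))
    rep("lock",box&(S[:,0]<-118)&(S[:,1]<-70)&(z>60))
    rep("arc",box&(S[:,1]<-140)&(z>155)); rep("clip",box&(z>225))
E
python3 c.py
```

```text
top top@y-100 212 x [-113. -101.   -3.   96.  109.] y [-108. -107. -100.  -93.  -92.] z [143. 147. 150.]
top top@y-50 228 x [-121.  -99.    6.   98.  110.] y [-58. -57. -50. -43. -42.] z [143. 146. 150.]
top top@y0 236 x [-108.  -95.   -1.   99.  111.] y [-8. -7. -0.  7.  8.] z [143. 147. 150.]
top top@y50 229 x [-113.  -98.   -8.   99.  111.] y [42. 43. 50. 57. 58.] z [143. 147. 150.]
top top@y100 236 x [-107.  -97.   -5.  101.  111.] y [ 92.  93. 100. 107. 108.] z [143. 146. 150.]
top top@x-90 324 x [-98. -97. -90. -83. -82.] y [-139. -125.   12.  144.  158.] z [143. 146. 150.]
top top@x-50 315 x [-58. -57. -50. -43. -42.] y [-141. -126.   10.  143.  158.] z [143. 146. 150.]
top top@x0 309 x [-8. -7.  0.  7.  8.] y [-142. -128.    8.  143.  157.] z [143. 147. 150.]
top top@x50 313 x [42. 43. 50. 57. 58.] y [-143. -126.   10.  143.  157.] z [143. 147. 150.]
top bar 109 x [-155. -154. -148. -141. -138.] y [-47. -42.   7.  59.  64.] z [130. 136. 141.]
top lock 94 x [-164. -160. -150. -130. -120.] y [-115. -112.  -93.  -75.  -74.] z [ 87. 110. 148.]
top arc 123 x [-69. -58. -28.  61.  
[... 741 characters left out ...]
144. 146. 148.]
scene top@x-50 232 x [-58. -57. -50. -43. -42.] y [-139. -131.   -2.  140.  161.] z [144. 147. 149.]
scene top@x0 221 x [-8. -7.  0.  7.  8.] y [-141. -131.  -10.  141.  163.] z [145. 147. 149.]
scene top@x50 225 x [42. 43. 50. 57. 58.] y [-142. -134.  -23.  145.  157.] z [144. 147. 150.]
scene bar 97 x [-158. -157. -151. -140. -138.] y [-44. -43.   4.  62.  68.] z [131. 137. 140.]
scene lock 202 x [-166. -163. -154. -135. -119.] y [-115. -114. -105.  -79.  -71.] z [ 76. 107. 145.]
scene arc 300 x [-71. -64. -28.  61.  72.] y [-166. -163. -152. -148. -145.] z [163. 233. 263.]
scene clip 340 x [-200. -199. -173.   25.   39.] y [-166. -163.  187.  198.  200.] z [233. 267. 338.]
```

```bash
cat > plan.py <<'E'
from h import *
c=np.array([.529,.1546]); th=np.arctan2(.943,.333); ex=np.array([np.cos(th),np.sin(th)]); ey=np.array([-ex[1],ex[0]])
def S(x,y,z): return np.r_[c+(x*ex+y*ey)/1000,z/1000]
def plan(X,ydir=None):
    s=manip.sense(); q=s["ee_rot"]; R=Ro.from_quat([q[1],q[2],q[3],q[0]]).as_matrix()
    print("shift mm",np.round(R.T@(X-s["eef_pos"])*1000,1),end=" ")
    if ydir is not None:
        l=R.T@np.r_[ydir,0]; a=np.degrees(np.arctan2(-l[0],l[1])); a=(a+90)%180-90; print("turn",round(a,1),end="")
    print(" pos",np.round(s["eef_pos"],4),"F",np.round(s["contact_force"],1),"t",round(s["t"],2),"open",s["opening"])
E
python3 -c "
from plan import *
plan(S(-149,-105,200),ey)"
```

```text
shift mm [ 542.9 -374.5  -15. ] turn -52.3 pos [ 0.1796 -0.5462  0.185 ] F [ 0.5  0.8 -0.7] t 2.2 open 0.0916788717990196
```

Request:
{"api": "move_arm", "payload": {"moves": [{"translation": [543, -375, -20], "turn": -52.3}, {"translation": [543, -375, -20], "turn": -52.3}, {"translation": [543, -375, -20], "turn": -52.3}, {"translation": [543, -375, -20], "turn": -52.3}, {"translation": [543, -375, -20], "turn": -52.3}, {"translation": [543, -375, -20], "turn": -52.3}, {"translation": [543, -375, -20], "turn": -52.3}, {"translation": [543, -375, -20], "turn": -52.3}, {"translation": [543, -375, -20], "turn": -52.3}, {"translation": [543, -375, -20], "turn": -52.3}], "gripper": 58}}

```text
t: 3.03
eef_pos: [0.4322, -0.2125, 0.198]
ee_rot: [0.0, 0.817, 0.577, 0.0]
contact_force: [0.4, -0.2, 0.1]
opening: 0.0579
grip_force: 0.0
```

```bash
python3 -c "
from plan import *
plan(S(-149,-105,200),ey)"
```

```text
shift mm [229.4  73.9  -2. ] turn -0.0 pos [ 0.4322 -0.2125  0.198 ] F [ 0.4 -0.2  0.1] t 3.03 open 0.05785917818244478
```

Request:
{"api": "move_arm", "payload": {"moves": [{"translation": [229, 74, 0], "turn": 0}, {"translation": [229, 74, 0], "turn": 0}, {"translation": [229, 74, 0], "turn": 0}, {"translation": [229, 74, 0], "turn": 0}, {"translation": [229, 74, 0], "turn": 0}, {"translation": [229, 74, 0], "turn": 0}, {"translation": [229, 74, 0], "turn": 0}, {"translation": [229, 74, 0], "turn": 0}]}}

```text
t: 3.7
eef_pos: [0.5778, -0.0217, 0.1973]
ee_rot: [-0.0, 0.816, 0.578, -0.0]
contact_force: [-0.0, -0.1, -0.6]
opening: 0.0583
grip_force: 0.0
```

```bash
python3 - <<'E'
from plan import *
plan(S(-149,-105,200),ey)
s=manip.camera("scene")
x=[int(v) for v in proj(s,S(-149,-105,139))]; print(x)
im=s["image"].copy()
i=cv2.resize(im[110:230,190:350],(800,600),interpolation=cv2.INTER_CUBIC)
for P,col in ((S(-149,-105,139),(0,0,255)),(S(-149,-105,67),(0,255,0)),(S(-150,0,131),(255,0,0)),(S(-110,150,146),(255,255,0)),(S(-110,-150,146),(255,255,0)),(S(110,-150,146),(255,255,0))):
    u=(proj(s,P)-[190,110]+.5)*5; cv2.circle(i,tuple(int(v) for v in u),4,col,-1)
cv2.imwrite("pics/crop2.png",i)
C=cloud(s); X=C.reshape(-1,3); q=(X[:,:2]-c)*1000; sx=q@ex; sy=q@ey; z=X[:,2]*1000
m=(sx<-118)&(sx>-180)&(sy<-75)&(sy>-150)&(z>64)&(z<108)
print("lock body",m.sum(),np.round(np.percentile(sx[m],[2,50,98])),np.round(np.percentile(sy[m],[2,50,98])),np.round(np.percentile(z[m],[2,98])))
E
```

```text
shift mm [ 1.   0.3 -2.7] turn 0.1 pos [ 0.5778 -0.0217  0.1973] F [-0.  -0.1 -0.6] t 3.7 open 0.05825244739539229
[255, 187]
lock body 113 [-162. -154. -141.] [-124. -119.  -85.] [ 72. 108.]
```

View pics/crop2.png

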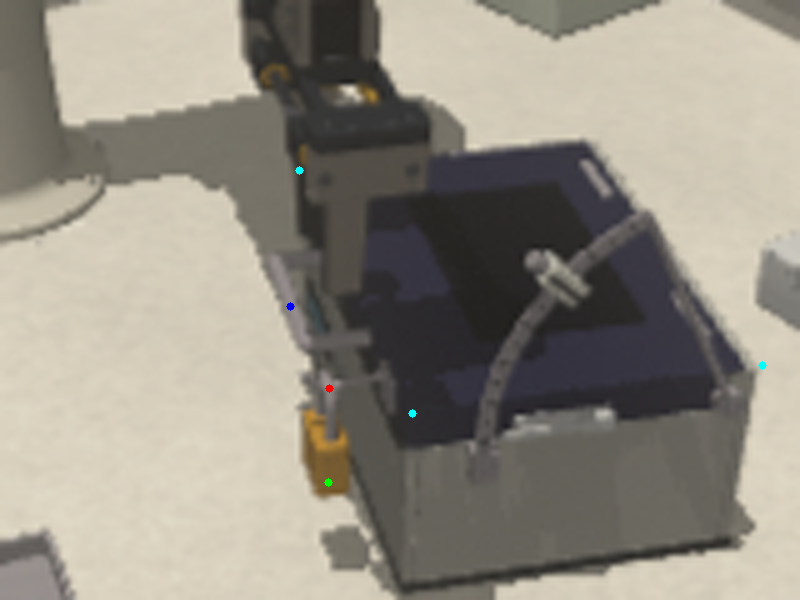

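The overlaid points land on the hook (330,388), handle (290,306) and hood corners. The fingers are straight above the padlock, so I descend.

Request:
{"api": "move_arm", "payload": {"moves": [{"translation": [0, 0, 35], "turn": 0}, {"translation": [0, 0, 70], "turn": 0}, {"translation": [0, 0, 95], "turn": 0}, {"translation": [0, 0, 110], "turn": 0}, {"translation": [0, 0, 119], "turn": 0}, {"translation": [0, 0, 119], "turn": 0}, {"translation": [0, 0, 119], "turn": 0}]}}

```text
t: 4.33
eef_pos: [0.5775, -0.024, 0.0793]
ee_rot: [0.0, 0.817, 0.577, 0.0]
contact_force: [0.2, -0.2, 0.5]
opening: 0.0578
grip_force: 0.0
```

Request:
{"api": "move_arm", "payload": {"moves": [{"translation": [0, 0, 0], "turn": 0}, {"translation": [0, 0, 0], "turn": 0}, {"translation": [0, 0, 0], "turn": 0}, {"translation": [0, 0, 0], "turn": 0}, {"translation": [0, 0, 0], "turn": 0}, {"translation": [0, 0, 0], "turn": 0}], "gripper": 34, "squeeze": 20}}

```text
t: 4.83
eef_pos: [0.5777, -0.0231, 0.0792]
ee_rot: [0.0, 0.817, 0.577, 0.0]
contact_force: [-1.4, 0.1, 2.8]
opening: 0.034
grip_force: 7.4
```

```bash
python3 - <<'E'
from plan import *
plan(S(-149,-105,200),ey)
s=manip.camera("scene"); im=s["image"]
i=cv2.resize(im[150:225,210:310],(800,600),interpolation=cv2.INTER_CUBIC)
cv2.imwrite("pics/crop3.png",i)
x=manip.sense(); print(x["grip_force"],x["moment"])
E
```

```text
shift mm [   2.4    0.  -120.8] turn -0.0 pos [ 0.5777 -0.0231  0.0792] F [-1.4  0.1  2.8] t 4.83 open 0.03395908114950178
7.435655705630779 [ 0.04798704  0.17176663 -0.00271068]
```

View pics/crop3.png

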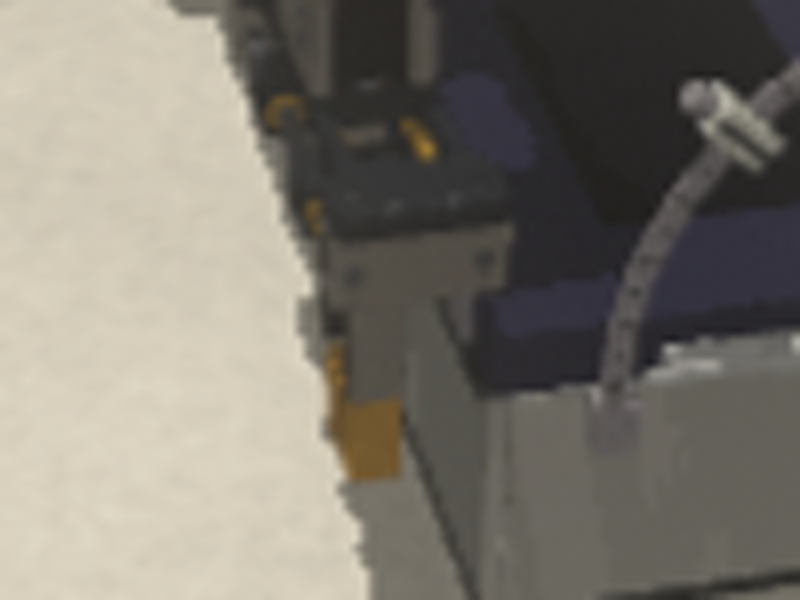

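```bash
python3 - <<'E'
from plan import *
s=manip.camera("scene"); f=lambda P: np.round((proj(s,P)-[210,150]+.5)*8)
print("tip -y finger outer bottom edges",f(S(-139,-122-9,79)),f(S(-159,-131,79)), f(S(-149,-122,79)))
for z in (67,107): print("lock -y face z",z,f(S(-138,-126,z)),f(S(-160,-126,z)))
C=cloud(s)
for (u,v) in ((370,360),(375,385),(375,415),(375,460),(335,380),(340,430)):
    P=C[int(150+v/8),int(210+u/8)]; q=(P[:2]-c)*1000; print(u,v,np.round([q@ex,q@ey,P[2]*1000]))
E
```

```text
tip -y finger outer bottom edges [407. 465.] [356. 472.] [376. 454.]
lock -y face z 67 [406. 481.] [351. 489.]
lock -y face z 107 [408. 398.] [351. 406.]
370 360 [-154. -135.  132.]
375 385 [-154. -135.  121.]
375 415 [-152. -125.  102.]
375 460 [-152. -125.   79.]
335 380 [-162. -102.  102.]
340 430 [-161. -114.   88.]
```

Request:
{"api": "move_arm", "payload": {"moves": [{"translation": [0, 0, 0], "turn": 0}, {"translation": [0, 0, 0], "turn": 0}, {"translation": [0, 0, 0], "turn": 0}], "gripper": 20, "squeeze": 30}}

```text
t: 5.18
eef_pos: [0.5776, -0.0231, 0.0791]
ee_rot: [0.0, 0.817, 0.577, 0.0]
contact_force: [-3.1, 1.1, 6.7]
opening: 0.0335
grip_force: 29.8
```

```bash
python3 - <<'E'
from plan import *
s=manip.camera("scene")
C=cloud(s)
for u in (375,390):
  for v in range(180,420,12):
    P=C[int(150+v/8),int(210+u/8)]; q=(P[:2]-c)*1000; print(u,v,np.round([q@ex,q@ey,P[2]*1000]))
E
```

```text
375 180 [-165. -178.  241.]
375 192 [-167. -185.  240.]
375 204 [-168. -191.  241.]
375 216 [-170. -200.  240.]
375 228 [-170. -199.  236.]
375 240 [-170. -197.  229.]
375 252 [-169. -194.  224.]
375 264 [-167. -187.  212.]
375 276 [-168. -190.  211.]
375 288 [-168. -191.  205.]
375 300 [-168. -190.  201.]
375 312 [-155. -138.  156.]
375 324 [-155. -137.  151.]
375 336 [-155. -136.  144.]
375 348 [-155. -137.  141.]
375 360 [-155. -137.  133.]
375 372 [-154. -135.  128.]
375 384 [-154. -133.  119.]
375 396 [-153. -131.  114.]
375 408 [-152. -125.  102.]
390 180 [-160. -179.  242.]
390 192 [-162. -187.  241.]
390 204 [-164. -194.  242.]
390 216 [-165. -199.  239.]
390 228 [-165. -199.  236.]
390 240 [-165. -198.  229.]
390 252 [-164. -195.  223.]
390 264 [-162. -190.  214.]
390 276 [-163. -191.  211.]
390 288 [-162. -189.  203.]
390 300 [-162. -189.  199.]
390 312 [-149. -137.  154.]
390 324 [-149. -138.  151.]
390 336 [-148. -136.  143.]
390 348 [-148. -136.  139.]
390 360 [-148. -135.  131.]
390 372 [-147. -132.  125.]
390 384 [-148. -134.  119.]
390 396 [-147. -130.  112.]
390 408 [-146. -127.  102.]
```

Request:
{"api": "move_arm", "payload": {"moves": [{"translation": [0, 0, -5], "turn": 0}, {"translation": [0, 0, -11], "turn": 0}, {"translation": [0, 0, -16], "turn": 0}, {"translation": [0, 0, -18], "turn": 0}, {"translation": [0, 0, -18], "turn": 0}, {"translation": [0, 0, -18], "turn": 0}]}}

```text
t: 5.73
eef_pos: [0.5774, -0.0231, 0.0966]
ee_rot: [0.0, 0.817, 0.577, 0.0]
contact_force: [-0.1, -0.9, -1.7]
opening: 0.0332
grip_force: 29.7
```

```bash
python3 - <<'E'
from plan import *
plan(S(-149,-105,97))
s=manip.camera("scene"); im=s["image"]
f=lambda P: np.round((proj(s,P)-[210,150]+.5)*8).astype(int)
i=cv2.resize(im[150:225,210:310],(800,600),interpolation=cv2.INTER_CUBIC)
for z in (67,85): cv2.circle(i,tuple(f(S(-149,-126,z))),3,(0,0,255),-1)
cv2.imwrite("pics/crop4.png",i)
E
```

```text
shift mm [ 2.5  0.1 -0.4]  pos [ 0.5774 -0.0231  0.0966] F [-0.1 -0.9 -1.7] t 5.73 open 0.03323410381174379
```

View pics/crop4.png

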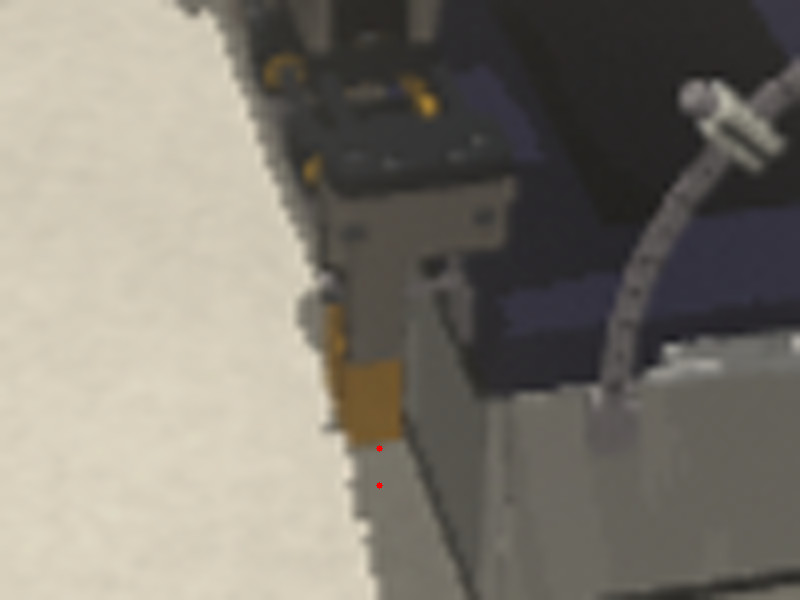

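The padlock rose with the gripper: its bottom edge is now at (375,440), about 18 mm up, and the load is about 1.5 N. Now I pull it out along sampler −x.

Request:
{"api": "move_arm", "payload": {"moves": [{"translation": [-8, 0, 0], "turn": 0}, {"translation": [-18, 0, 0], "turn": 0}, {"translation": [-30, 0, 0], "turn": 0}, {"translation": [-45, 0, 0], "turn": 0}, {"translation": [-65, 0, 0], "turn": 0}, {"translation": [-90, 0, -10], "turn": 0}, {"translation": [-90, 0, -20], "turn": 0}, {"translation": [-90, 0, -20], "turn": 0}]}}

```text
t: 6.45
eef_pos: [0.5483, -0.1103, 0.1189]
ee_rot: [0.002, 0.817, 0.576, 0.001]
contact_force: [0.2, -0.6, -1.7]
opening: 0.0329
grip_force: 29.7
```

```bash
python3 - <<'E'
from plan import *
print(manip.sense()["contact_force"])
# tray pose: centre, long axis
plan(np.array([.532,-.280,.115]))
a=np.radians(76.65-90); plan(np.array([.532,-.280,.115]),np.array([np.cos(a),np.sin(a)])); plan(np.array([.532,-.280,.115]),np.array([-np.sin(a),np.cos(a)]))
E
```

```text
[ 0.22728619 -0.55255307 -1.71525179]
shift mm [-165.3   41.8    4.1]  pos [ 0.5483 -0.1103  0.1189] F [ 0.2 -0.6 -1.7] t 6.45 open 0.032935596045193714
shift mm [-165.3   41.8    4.1] turn -6.3 pos [ 0.5483 -0.1103  0.1189] F [ 0.2 -0.6 -1.7] t 6.45 open 0.032935596045193714
shift mm [-165.3   41.8    4.1] turn 83.7 pos [ 0.5483 -0.1103  0.1189] F [ 0.2 -0.6 -1.7] t 6.45 open 0.032935596045193714
```

Request:
{"api": "move_arm", "payload": {"moves": [{"translation": [-30, 8, 0], "turn": 0}, {"translation": [-65, 16, 0], "turn": 0}, {"translation": [-100, 25, 0], "turn": 0}, {"translation": [-135, 34, 0], "turn": 0}, {"translation": [-155, 39, 0], "turn": 0}, {"translation": [-165, 42, 0], "turn": 0}, {"translation": [-165, 42, 20], "turn": 0}, {"translation": [-165, 42, 50], "turn": 0}, {"translation": [-165, 42, 75], "turn": 0}, {"translation": [-165, 42, 85], "turn": 0}]}}

```text
t: 7.28
eef_pos: [0.5297, -0.2745, 0.0273]
ee_rot: [-0.003, 0.816, 0.578, -0.001]
contact_force: [-1.4, 1.0, -2.3]
opening: 0.033
grip_force: 29.7
```

```bash
python3 - <<'E'
from plan import *
plan(np.array([.532,-.280,.115]))
s=manip.camera("scene"); im=s["image"]; C=cloud(s); X=C[s["z_map"]>0]
hsv=cv2.cvtColor(im,cv2.COLOR_BGR2HSV); m=cv2.inRange(hsv,(10,120,60),(28,255,255))>0
m&=(abs(C[...,0]-.532)<.06)&(abs(C[...,1]+.28)<.06)&(s["z_map"]>0)
P=C[m]; print(m.sum(),np.round(np.percentile(P,[3,50,97],axis=0),3))
i=cv2.resize(im[170:275,110:250],(800,600),interpolation=cv2.INTER_CUBIC); cv2.imwrite("pics/crop5.png",i)
E
```

```text
shift mm [ -4.2   3.5 -87.7]  pos [ 0.5297 -0.2745  0.0273] F [-1.4  1.  -2.3] t 7.28 open 0.03295579995696192
82 [[ 0.531 -0.298  0.022]
 [ 0.55  -0.279  0.041]
 [ 0.567 -0.263  0.179]]
```

View pics/crop5.png

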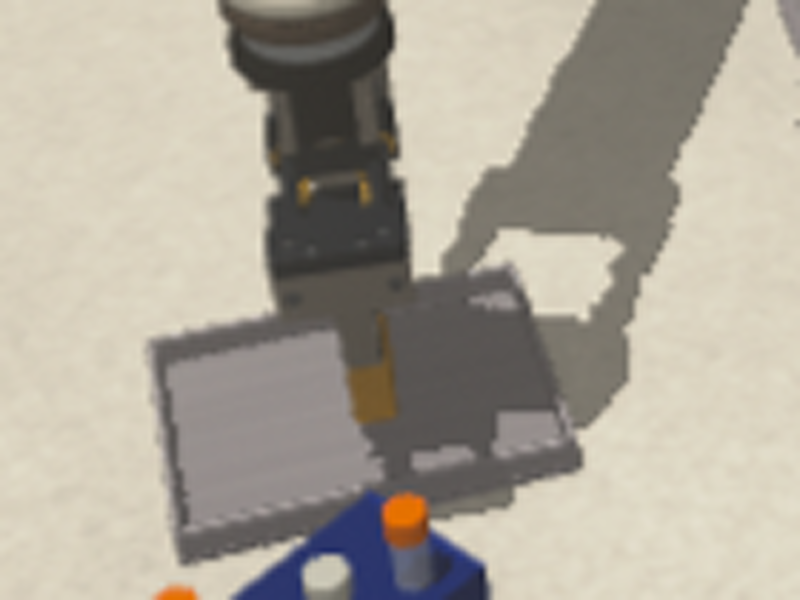

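The padlock hangs upright over the tray's middle at (372,390), about 15 mm above the floor, clear of the walls. I lower it gently.

Request:
{"api": "move_arm", "payload": {"moves": [{"translation": [0, 0, 4], "turn": 0}, {"translation": [0, 0, 7], "turn": 0}, {"translation": [0, 0, 9], "turn": 0}, {"translation": [0, 0, 10], "turn": 0}, {"translation": [0, 0, 11], "turn": 0}, {"translation": [0, 0, 11], "turn": 0}]}}

```text
t: 7.83
eef_pos: [0.5323, -0.2778, 0.0212]
ee_rot: [0.001, 0.817, 0.577, 0.0]
contact_force: [-0.6, 0.3, -1.3]
opening: 0.0329
grip_force: 29.7
```

Request:
{"api": "move_arm", "payload": {"moves": [{"translation": [0, 0, 1], "turn": 0}, {"translation": [0, 0, 2], "turn": 0}, {"translation": [0, 0, 2], "turn": 0}, {"translation": [0, 0, 2], "turn": 0}]}}

```text
t: 8.17
eef_pos: [0.5319, -0.2775, 0.0186]
ee_rot: [-0.0, 0.817, 0.577, -0.0]
contact_force: [0.2, 0.6, -1.3]
opening: 0.0336
grip_force: 29.7
```

Request:
{"api": "move_arm", "payload": {"moves": [{"translation": [0, 0, 1], "turn": 0}, {"translation": [0, 0, 2], "turn": 0}, {"translation": [0, 0, 3], "turn": 0}, {"translation": [0, 0, 3], "turn": 0}]}}

```text
t: 8.5
eef_pos: [0.5323, -0.278, 0.0169]
ee_rot: [0.0, 0.817, 0.577, -0.0]
contact_force: [-1.7, 1.3, 6.2]
opening: 0.033
grip_force: 29.6
```

```bash
python3 - <<'E'
from plan import *
plan(np.array([.532,-.280,.115]))
s=manip.camera("scene"); im=s["image"]; C=cloud(s)
hsv=cv2.cvtColor(im,cv2.COLOR_BGR2HSV); m=cv2.inRange(hsv,(10,120,60),(28,255,255))>0
m&=(abs(C[...,0]-.532)<.06)&(abs(C[...,1]+.28)<.06)&(s["z_map"]>0)&(C[...,2]<.1)
v=np.where(m)[0]; b=m&(np.arange(384)[:,None]>=v.max()-1); print("bottom",np.round(C[b],3).tolist())
E
```

```text
shift mm [ -2.1   0.5 -98.1]  pos [ 0.5323 -0.278   0.0169] F [-1.7  1.3  6.2] t 8.5 open 0.03300446296877599
bottom [[0.551, -0.292, 0.018], [0.55, -0.289, 0.016], [0.554, -0.284, 0.016], [0.552, -0.28, 0.013], [0.556, -0.279, 0.016], [0.556, -0.276, 0.014], [0.549, -0.292, 0.013], [0.551, -0.289, 0.013], [0.551, -0.286, 0.011], [0.552, -0.284, 0.011], [0.551, -0.28, 0.008], [0.554, -0.278, 0.009]]
```

Request:
{"api": "move_arm", "payload": {"moves": [{"translation": [0, 0, -1], "turn": 0}, {"translation": [0, 0, -1], "turn": 0}, {"translation": [0, 0, -1], "turn": 0}, {"translation": [0, 0, -1], "turn": 0}, {"translation": [0, 0, -1], "turn": 0}], "gripper": 60}}

```text
t: 8.97
eef_pos: [0.5318, -0.2774, 0.0164]
ee_rot: [-0.0, 0.817, 0.577, -0.0]
contact_force: [-0.6, 0.1, -0.1]
opening: 0.0598
grip_force: 0.0
```

Request:
{"api": "move_arm", "payload": {"moves": [{"translation": [0, 0, -15], "turn": 0}, {"translation": [0, 0, -40], "turn": 0}, {"translation": [0, 0, -80], "turn": 0}, {"translation": [0, 0, -120], "turn": 0}, {"translation": [0, 0, -160], "turn": 0}, {"translation": [0, 0, -180], "turn": 0}, {"translation": [0, 0, -180], "turn": 0}]}}

```text
t: 9.55
eef_pos: [0.5348, -0.2798, 0.2036]
ee_rot: [0.006, 0.817, 0.577, 0.002]
contact_force: [1.8, 0.4, 0.9]
opening: 0.0601
grip_force: 0.0
```

```bash
python3 - <<'E'
from plan import *
s=manip.camera("scene"); im=s["image"]; C=cloud(s)
hsv=cv2.cvtColor(im,cv2.COLOR_BGR2HSV); m=cv2.inRange(hsv,(10,120,60),(28,255,255))>0
m&=(abs(C[...,0]-.532)<.06)&(abs(C[...,1]+.28)<.06)&(s["z_map"]>0)&(C[...,2]<.1)
print("lock",m.sum(),np.round(np.percentile(C[m],[3,50,97],axis=0),3).tolist())
# gripper tip bias: lowest points of tool above tray
g=(np.hypot(C[...,0]-.532,C[...,1]+.278)<.07)&(C[...,2]>.12); print("lowest tool",np.round(np.percentile(C[g][:,2],[0,1,3,10]),3), "rep",manip.sense()["eef_pos"])
h=g&(C[...,2]<np.percentile(C[g][:,2],3)+.02); print(np.round(np.median(C[h],0),3))
plan(S(-150,0,200),ex)
cv2.imwrite("pics/crop6.png",cv2.resize(im[90:275,90:337],(800,600),interpolation=cv2.INTER_CUBIC))
E
```

```text
lock 106 [[0.522, -0.292, 0.011], [0.551, -0.282, 0.041], [0.557, -0.267, 0.047]]
lowest tool [0.234 0.255 0.292 0.369] rep [ 0.53350076 -0.27872969  0.19994109]
[ 0.576 -0.294  0.27 ]
shift mm [ 257.  -148.7   -1.5] turn 90.0 pos [ 0.5335 -0.2787  0.1999] F [-0.6 -0.6 -0.7] t 9.6 open 0.06001698011272752
```

View pics/crop6.png

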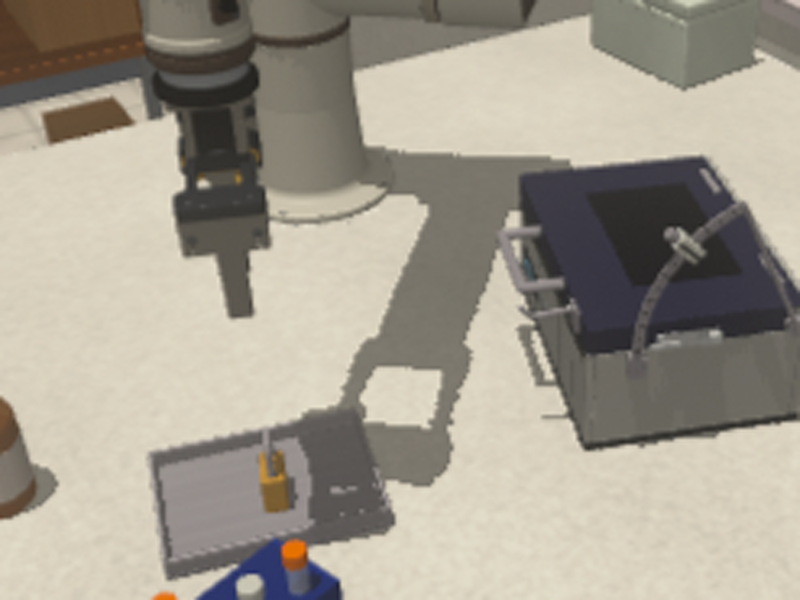

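The padlock stands upright in the tray at (272,480) and the fingers are clear of it. The reported tool height reads about 32 mm below the true tip, which I will allow for. Now to the handle.

Request:
{"api": "move_arm", "payload": {"moves": [{"translation": [257, -149, 0], "turn": -90}, {"translation": [257, -149, 0], "turn": -90}, {"translation": [257, -149, 0], "turn": -90}, {"translation": [257, -149, 0], "turn": -90}, {"translation": [257, -149, 0], "turn": -90}, {"translation": [257, -149, 0], "turn": -90}, {"translation": [257, -149, 0], "turn": -90}, {"translation": [257, -149, 0], "turn": -90}, {"translation": [257, -149, 0], "turn": -90}, {"translation": [257, -149, 0], "turn": -90}], "gripper": 30}}

```text
t: 10.43
eef_pos: [0.4756, 0.0159, 0.1943]
ee_rot: [-0.002, 0.32, 0.947, -0.0]
contact_force: [0.1, 0.1, 0.2]
opening: 0.0299
grip_force: 0.0
```

```bash
python3 -c "
from plan import *
plan(S(-150,0,200),ex)"
```

```text
shift mm [-4.4 -0.1 -5.8] turn -17.9 pos [0.4756 0.0159 0.1943] F [0.1 0.1 0.2] t 10.43 open 0.02992833396851096
```

Request:
{"api": "move_arm", "payload": {"moves": [{"translation": [0, 0, 0], "turn": -7}, {"translation": [0, 0, 0], "turn": -14}, {"translation": [0, 0, 0], "turn": -18}, {"translation": [0, 0, 20], "turn": -18}, {"translation": [0, 0, 40], "turn": -18}, {"translation": [0, 0, 40], "turn": -18}, {"translation": [0, 0, 40], "turn": -18}]}}

```text
t: 11.02
eef_pos: [0.4751, 0.0149, 0.1542]
ee_rot: [-0.003, 0.173, 0.985, 0.0]
contact_force: [1.5, -0.0, 0.6]
opening: 0.03
grip_force: 0.0
```

```bash
python3 - <<'E'
from plan import *
plan(S(-150,0,82),ex)
for n in ("top","scene"):
    p=manip.camera(n); C=cloud(p); q=(C[...,:2]-c)*1000; sx=q@ex; sy=q@ey; z=C[...,2]*1000
    bar=(z>122)&(z<143)&(sx<-140)&(sx>-165)&(abs(sy)<75)
    print(n,"bar",bar.sum(),np.round(np.percentile(sx[bar],[5,50,95])),np.round(np.percentile(sy[bar],[2,98])))
    fin=(z>165)&(z<215)&(abs(sx+150)<70)&(abs(sy)<50)
    if fin.sum(): print(n,"finger",fin.sum(),np.round(np.percentile(sx[fin],[2,50,98])),np.round(np.percentile(sy[fin],[2,98])),z[fin].min())
    X=S(-150,0,131)
    a,b=(int(v) for v in proj(p,X)); 
    if n=="scene":
        i=cv2.resize(p["image"][b-38:b+37,a-50:a+50],(800,600),interpolation=cv2.INTER_CUBIC)
        cv2.imwrite("pics/crop7.png",i)
E
```

```text
shift mm [-4.7 -0.3 72.2] turn -0.4 pos [0.4751 0.0149 0.1542] F [ 1.5 -0.   0.6] t 11.02 open 0.02999687539161851
top bar 39 [-152. -147. -141.] [11. 54.]
scene bar 89 [-156. -150. -142.] [-53.  54.]
scene finger 79 [-179. -165. -123.] [-7.  5.] 187.4709422152599
```

View pics/crop7.png

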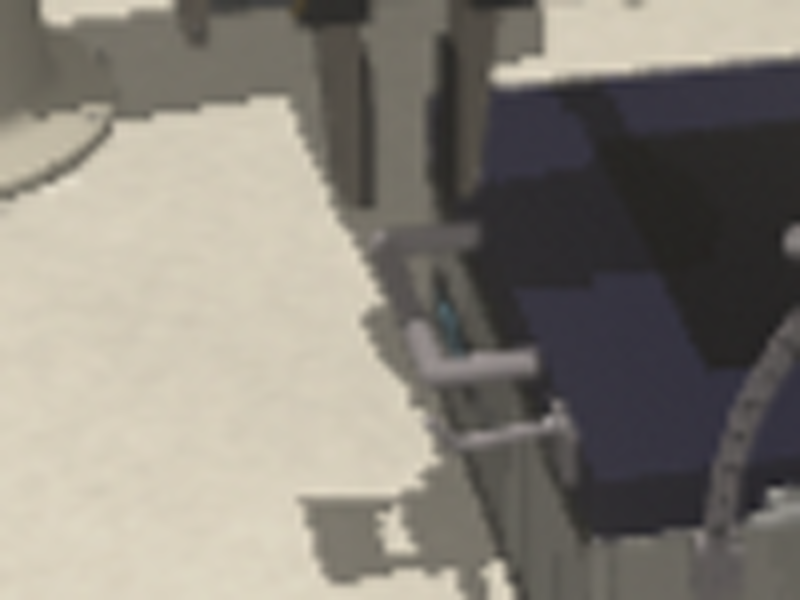

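The fingers straddle the bar line evenly, with tips at (350,205) and (460,200) and the bar at about (400,290). I descend and close.

Request:
{"api": "move_arm", "payload": {"moves": [{"translation": [-4, 0, 20], "turn": 0}, {"translation": [-4, 0, 40], "turn": 0}, {"translation": [-4, 0, 55], "turn": 0}, {"translation": [-4, 0, 65], "turn": 0}, {"translation": [-4, 0, 71], "turn": 0}, {"translation": [-4, 0, 71], "turn": 0}, {"translation": [-4, 0, 71], "turn": 0}]}}

```text
t: 11.7
eef_pos: [0.4816, 0.013, 0.0864]
ee_rot: [0.001, 0.173, 0.985, -0.0]
contact_force: [-0.1, 0.3, 0.7]
opening: 0.0297
grip_force: 0.0
```

Request:
{"api": "move_arm", "payload": {"moves": [{"translation": [0, 0, 0], "turn": 0}, {"translation": [0, 0, 0], "turn": 0}, {"translation": [0, 0, 0], "turn": 0}, {"translation": [0, 0, 0], "turn": 0}], "gripper": 4, "squeeze": 40}}

```text
t: 12.03
eef_pos: [0.4817, 0.0132, 0.0864]
ee_rot: [0.001, 0.173, 0.985, 0.0]
contact_force: [0.3, 0.9, 1.9]
opening: 0.0108
grip_force: 40.0
```

```bash
python3 - <<'E'
from plan import *
plan(S(-150,0,82),ex)
s=manip.sense(); X=s["eef_pos"]; q=(X[:2]-c)*1000; print("sampler frame tcp",q@ex,q@ey, X[2]*1000)
E
```

```text
shift mm [ 2.5 -1.   4.4] turn -0.4 pos [0.4817 0.0132 0.0864] F [0.3 0.9 1.9] t 12.03 open 0.010772231975171595
sampler frame tcp -149.0497480341841 -2.4832103637660055 86.43904315873331
```

```bash
python3 -c "
import numpy as np
for t in np.arange(0.02,.9,.02): print(round(t,2),round(240*(1-np.cos(t))+6*np.sin(t),1),-round(240*np.sin(t)+6*np.cos(t)-6,1))"
```

```text
0.02 0.2 -4.8
0.04 0.4 -9.6
0.06 0.8 -14.4
0.08 1.2 -19.2
0.1 1.8 -23.9
0.12 2.4 -28.7
0.14 3.2 -33.4
0.16 4.0 -38.2
0.18 5.0 -42.9
0.2 6.0 -47.6
0.22 7.1 -52.2
0.24 8.3 -56.9
0.26 9.6 -61.5
0.28 11.0 -66.1
0.3 12.5 -70.7
0.32 14.1 -75.2
0.34 15.7 -79.7
0.36 17.5 -84.2
0.38 19.3 -88.6
0.4 21.3 -93.0
0.42 23.3 -97.3
0.44 25.4 -101.7
0.46 27.6 -105.9
0.48 29.9 -110.1
0.5 32.3 -114.3
0.52 34.7 -118.5
0.54 37.2 -122.5
0.56 39.8 -126.6
0.58 42.5 -130.5
0.6 45.3 -134.5
0.62 48.2 -138.3
0.64 51.1 -142.1
0.66 54.1 -145.9
0.68 57.2 -149.6
0.7 60.3 -153.2
0.72 63.5 -156.8
0.74 66.8 -160.3
0.76 70.2 -163.7
0.78 73.6 -167.1
0.8 77.1 -170.3
0.82 80.7 -173.6
0.84 84.3 -176.7
0.86 88.0 -179.8
0.88 91.7 -182.8
```

Request:
{"api": "move_arm", "payload": {"moves": [{"translation": [0, 0.2, -4.8], "turn": 0}, {"translation": [0, 0.8, -14.4], "turn": 0}, {"translation": [0, 1.8, -23.9], "turn": 0}, {"translation": [0, 3.2, -33.4], "turn": 0}, {"translation": [0, 5, -42.9], "turn": 0}, {"translation": [0, 7.1, -52.2], "turn": 0}, {"translation": [0, 9.6, -61.5], "turn": 0}, {"translation": [0, 12.5, -70.7], "turn": 0}, {"translation": [0, 12.5, -70.7], "turn": 0}, {"translation": [0, 12.5, -70.7], "turn": 0}]}}

```text
t: 12.87
eef_pos: [0.4857, 0.0244, 0.1567]
ee_rot: [0.001, 0.172, 0.985, -0.001]
contact_force: [4.1, -2.8, -3.4]
opening: 0.0108
grip_force: 40.0
```

```bash
python3 - <<'E'
from plan import *
plan(S(-150,0,82),ex)
s=manip.sense(); print(s["grip_force"],s["moment"])
p=manip.camera("scene"); C=cloud(p); q=(C[...,:2]-c)*1000; sx=q@ex; sy=q@ey; z=C[...,2]*1000
top=(abs(sx)<60)&(sy<-60)&(sy>-135)&(z>140)&(z<300)&(p["z_map"]>0)
A=np.polyfit(sx[top],z[top],1); print("slope angle",np.arctan(-A[0]),top.sum())
for n in ("pointer_tip","index_mark"):
    for r in manip.spot_point(p,n)[:2]: print(n,r["confidence"],np.round(r["pixel"],1))
E
```

```text
shift mm [  2.6 -12.7  74.7] turn -0.4 pos [0.4857 0.0244 0.1567] F [ 4.1 -2.8 -3.4] t 12.87 open 0.010772028398397835
39.994364976882935 [-0.61617314 -0.89466674 -0.02636852]
slope angle 0.292630392679361 368
pointer_tip 0.71 [286.9 199.2]
pointer_tip 0.7 [293.8 186.2]
index_mark 0.44 [306.9 166.9]
```

Request:
{"api": "move_arm", "payload": {"moves": [{"translation": [0, 1.6, -4.5], "turn": 0}, {"translation": [0, 4.0, -11], "turn": 0}, {"translation": [0, 6.8, -17.9], "turn": 0}, {"translation": [0, 10.8, -26.6], "turn": 0}, {"translation": [0, 15.1, -35.2], "turn": 0}, {"translation": [0, 19.8, -43.6], "turn": 0}, {"translation": [0, 24.7, -51.8], "turn": 0}, {"translation": [0, 30, -59.8], "turn": 0}, {"translation": [0, 32.8, -63.8], "turn": 0}, {"translation": [0, 32.8, -63.8], "turn": 0}]}}

```text
t: 13.85
eef_pos: [0.4965, 0.0538, 0.2211]
ee_rot: [0.0, 0.173, 0.985, -0.002]
contact_force: [1.6, -7.9, 0.4]
opening: 0.0108
grip_force: 40.0
```

```bash
cat > d.py <<'E'
import sys
from plan import *
s=manip.sense(); print(s["eef_pos"],s["contact_force"],s["grip_force"],s["t"])
X=s["eef_pos"]; q=(X[:2]-c)*1000; bx=q@ex-90; print("theta from arm",np.arccos(min(1,(-(bx+1-2.0))/240)) )
p=manip.camera("scene"); C=cloud(p); q=(C[...,:2]-c)*1000; sx=q@ex; sy=q@ey; z=C[...,2]*1000
top=(abs(sx)<60)&(sy<-60)&(sy>-135)&(z>120)&(z<300)&(p["z_map"]>0)
A=np.polyfit(sx[top],z[top],1); r=abs(z-np.polyval(A,sx)); top&=r<8; A=np.polyfit(sx[top],z[top],1); print("slope angle",np.arctan(-A[0]),top.sum())
def ang(px,y):   # intersect ray with plane sampler-y = y
    o=-p["R"].T@p["t"]; d=w(p,px,1.0)-o
    n=np.r_[ey,0]; k=(y/1000-(o[:2]-c)@ey)/(d@n); P=o+k*d; a=((P[:2]-c)@ex)*1000-90; h=P[2]*1000-125
    return round(np.arctan2(h,-a),3),round(np.hypot(a,h),1)
for n in ("pointer_tip","index_mark"):
    for r in manip.spot_point(p,n)[:3]: print(n,round(r["confidence"],2),np.round(r["pixel"],1),[ang(r["pixel"],y) for y in (-152,-158)])
for r in manip.masks_of(p,"index")[:2]: 
    Q=C[r["region"]&(p["z_map"]>0)]; m=np.median(Q,0); a=((m[:2]-c)@ex)*1000-90; h=m[2]*1000-125
    print("index mask",r["confidence"],r["pixel"],np.arctan2(h,-a),np.hypot(a,h))
a,b=(int(v) for v in proj(p,S(-10,-155,225)))
i=cv2.resize(p["image"][b-33:b+33,a-44:a+44],(800,600),interpolation=cv2.INTER_CUBIC)
g=lambda P: tuple(int(v) for v in (proj(p,P)-[a-44,b-33]+.5)*800/88)
for th in np.arange(.5,.91,.1): cv2.circle(i,g(S(90-146*np.cos(th),-155,125+146*np.sin(th))),3,(0,0,255),-1)
cv2.imwrite("pics/%s.png"%sys.argv[1],i)
E
python3 d.py crop8
```

```text
[0.49652618 0.05378334 0.22109792] [ 1.58194844 -7.89529091  0.43512919] 40.00061810016632 13.85
theta from arm 0.6088275230289211
slope angle 0.5794854929119325 253
pointer_tip 0.87 [299.3 177.9] [(np.float64(0.466), np.float64(134.2)), (np.float64(0.486), np.float64(138.3))]
pointer_tip 0.59 [316.9 162.7] [(np.float64(0.979), np.float64(126.6)), (np.float64(0.979), np.float64(131.5))]
pointer_tip 0.37 [270.9 146.6] [(np.float64(0.696), np.float64(271.7)), (np.float64(0.701), np.float64(275.3))]
index_mark 0.6 [305.2 168.3] [(np.float64(0.716), np.float64(138.6)), (np.float64(0.726), np.float64(143.2))]
index mask 0.64 [300.5, 167.8] 0.7432750681373181 171.25639669893178
```

View pics/crop8.png

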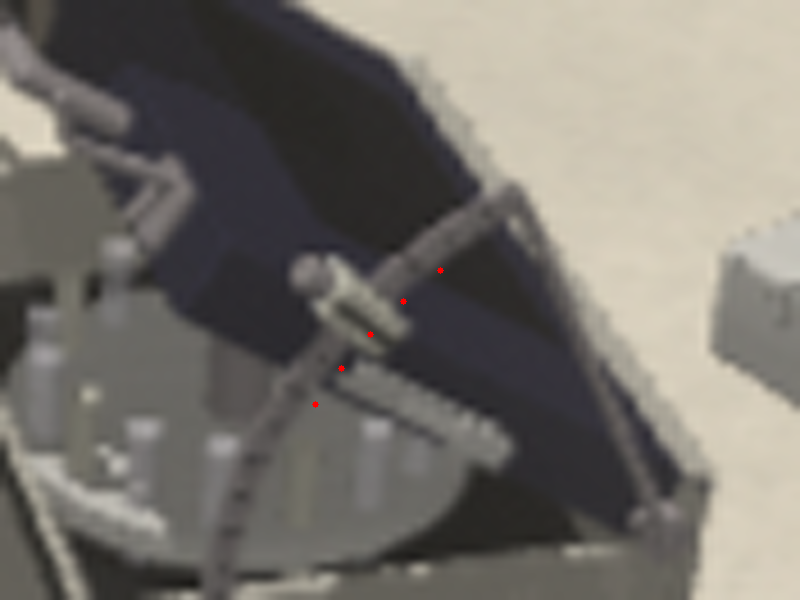

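The pointer tip is at (345,375), by the 0.6 dot. The clip's inner end is about (385,338), between 0.7 and 0.75. That was my tenth picture, so the rest is numeric: I fit the clip's box model to the masks.

```bash
cat > e.py <<'E'
from plan import *
from itertools import product
def box(th,r0,r1,y0,y1,t):
    out=[]
    for r,y,k in product((r0,r1),(y0,y1),(-t/2,t/2)):
        out.append(S(90-r*np.cos(th)+k*np.sin(th),y,125+r*np.sin(th)+k*np.cos(th)))
    return out
def hull(p,pts,sc=4):
    u=np.array([(proj(p,P)+.5)*sc for P in pts],np.float32); im=np.zeros((384*sc,512*sc),np.uint8)
    cv2.fillConvexPoly(im,cv2.convexHull(u).astype(np.int32),1); return cv2.resize(im.astype(np.float32),(512,384),interpolation=cv2.INTER_AREA)
def fit(p,M,label):
    res=[]
    for dims in ((18,14),(14,18)):
      for yc in (-172,-168,-164,-160,-156):
        for th in np.arange(.6,.9,.01):
            H=hull(p,box(th,146,174,yc-dims[0]/2,yc+dims[0]/2,dims[1]),2)
            res.append((np.minimum(H,M).sum()/np.maximum(H,M).sum(),dims,yc,round(th,3)))
    res.sort(key=lambda a:-a[0]); print(label,M.sum(),[(round(a[0],2),)+a[1:] for a in res[:5]])
def slope(p):
    C=cloud(p); q=(C[...,:2]-c)*1000; sx=q@ex; sy=q@ey; z=C[...,2]*1000
    top=(abs(sx)<60)&(sy<-60)&(sy>-130)&(z>120)&(z<300)&(p["z_map"]>0)
    for _ in range(4): A=np.polyfit(sx[top],z[top],1); top&=abs(z-np.polyval(A,sx))<5
    return np.arctan(-A[0]),top.sum()
if __name__=="__main__":
    p0=dict(np.load("p_scene.npz")); print("slope shut",slope(p0))
    g=p0["image"].astype(int).min(2); u,v=[int(k) for k in proj(p0,S(-25,-160,238))]
    M=np.zeros((384,512),np.float32); sub=(g[v-12:v+13,u-14:u+15]>125); M[v-12:v+13,u-14:u+15]=sub
    print("\n".join("".join("%4d"%k for k in row) for row in g[v-10:v+9,u-10:u+11]))
    for n in ("scene","top"):
        p=manip.camera(n); print("slope",n,slope(p))
        for r in manip.masks_of(p,"index")[:1]+manip.masks_of(p,"index_mark")[:2]:
            if r["region"].sum()<150: fit(p,r["region"].astype(np.float32),n+" %.2f"%r["confidence"])
E
python3 e.py
```

```text
slope shut (np.float64(-0.002918096368926682), np.int64(432))
  43  43  43  44  43  44  45  44  44  43  44  44  45  55  57  57  57  58  57  58  57
  44  44  44  43  44  43  43  43  44  44  44  44  43  52  56  57  57  57  57  57  57
  43  43  43  43  43  43  43  42  43  44  43  43  44  44  51  56  57  57  57  82 101
  42  42  42  42  42  43  42  43  42  43  43  43  43  43  46  54  56  57  95 109  99
  42  42  42  42  42  41  43  43  42  43  43  43  43  42  42  50  79  99  98  88  88
  42  42  42  42  43  42  43  43  42  42  43  42  44  42  42  71 102  96  89  76  86
  41  42  41  40  41  42  42  41  42  42  42  43  42  43  69 100  97  89  89  81  69
  41  42  63 103 114  79 128  86  45  43  42  42  69 103  85  80  85  88  81  66  57
  42  41 102 122 124 109 133 145  98  52  42  68  98  97  84  67  74  72  60  56  55
  41  48 111 124 107 106 113 163 140  91  73  97  96  89  85  73  60  50  46  53  56
  41  43  79  91  87  93 111 154 147 130 117  95  87  88  73  55  45  42  42  49  55
  40  41  48  58  74  86 124 131 122 123 138 100  86  74  53  43  43  41  42  44  49
  40  40  40  43  
[... 564 characters left out ...]
  41  41  40
slope scene (np.float64(0.5615728588631358), np.int64(101))
scene 0.47 86.0 [(np.float32(0.78), (14, 18), -156, np.float64(0.73)), (np.float32(0.77), (18, 14), -156, np.float64(0.73)), (np.float32(0.75), (18, 14), -156, np.float64(0.72)), (np.float32(0.73), (14, 18), -156, np.float64(0.72)), (np.float32(0.72), (14, 18), -156, np.float64(0.74))]
slope top (np.float64(0.5748858543631827), np.int64(201))
top 0.54 47.0 [(np.float32(0.77), (18, 14), -168, np.float64(0.71)), (np.float32(0.75), (14, 18), -168, np.float64(0.72)), (np.float32(0.74), (18, 14), -168, np.float64(0.72)), (np.float32(0.74), (14, 18), -168, np.float64(0.7)), (np.float32(0.72), (18, 14), -168, np.float64(0.7))]
```

```bash
python3 - <<'E'
from plan import *
p=dict(np.load("p_scene.npz")); u,v=[int(k) for k in proj(p,S(-25,-160,238))]
def ang(px,y):
    o=-p["R"].T@p["t"]; d=w(p,px,1.0)-o
    n=np.r_[ey,0]; k=(y/1000-(o[:2]-c)@ey)/(d@n); P=o+k*d; a=((P[:2]-c)@ex)*1000-90; h=P[2]*1000-125
    return round(float(np.arctan2(h,-a)),3),round(float(np.hypot(a,h)),1)
line=[(6.6,11.7),(8,13),(9.3,14),(10.5,14.7),(11,15.2),(12.3,16)]
for y in (-158,-162,-166,-170): print(y,[ang((u-10+a,v-10+b),y) for a,b in line])
a,b=(int(k) for k in proj(p,S(-10,-155,225)))
for y in (-150,-155,-160): print("ptr",y,[ang((a-44+x*.11-.5,b-33+z*.11-.5),y) for x,z in ((345,375),(425,415),(500,450))])
E
```

```text
-158 [(0.72, 166.1), (0.715, 159.5), (0.714, 153.8), (0.716, 149.0), (0.714, 146.5), (0.716, 141.2)]
-162 [(0.725, 169.0), (0.721, 162.4), (0.72, 156.7), (0.723, 152.0), (0.72, 149.5), (0.722, 144.3)]
-166 [(0.731, 172.0), (0.727, 165.4), (0.726, 159.7), (0.729, 155.0), (0.727, 152.5), (0.729, 147.3)]
-170 [(0.736, 174.9), (0.733, 168.4), (0.732, 162.7), (0.735, 158.0), (0.733, 155.6), (0.735, 150.4)]
ptr -150 [(0.578, 139.7), (0.572, 105.1), (0.572, 72.3)]
ptr -155 [(0.591, 143.3), (0.589, 108.9), (0.596, 76.3)]
ptr -160 [(0.603, 146.9), (0.605, 112.7), (0.618, 80.3)]
```

Request:
{"api": "move_arm", "payload": {"moves": [{"translation": [0, 2.8, -3.8], "turn": 0}, {"translation": [0, 5.8, -7.6], "turn": 0}, {"translation": [0, 8.8, -11.4], "turn": 0}, {"translation": [0, 11.9, -15.1], "turn": 0}, {"translation": [0, 15, -18.7], "turn": 0}, {"translation": [0, 17, -20.7], "turn": 0}, {"translation": [0, 18.2, -22.3], "turn": 0}, {"translation": [0, 18.2, -22.3], "turn": 0}, {"translation": [0, 18.2, -22.3], "turn": 0}]}}

```text
t: 15.1
eef_pos: [0.5023, 0.0696, 0.2432]
ee_rot: [0.0, 0.173, 0.985, -0.003]
contact_force: [0.4, -9.7, 4.1]
opening: 0.0111
grip_force: 40.0
```

```bash
cat > f.py <<'E'
from e import *
s=manip.sense(); print(s["eef_pos"],s["contact_force"],s["grip_force"],s["t"])
p=manip.camera("scene"); t=manip.camera("top"); print("slopes",slope(p),slope(t))
X=s["eef_pos"]; q=(X[:2]-c)*1000; bx=q@ex-90; bz=X[2]*1000-86.4+6
print("theta arm",np.arctan2(bz,-bx)-.025)
# unwrap image: pointer strip brightness vs angle (plane y=-158) for radii, and clip line (plane y=-166)
g=p["image"].min(2).astype(np.float32)
def prof(y,rs,ths):
    return np.array([[cv2.getRectSubPix(g,(1,1),tuple(float(k) for k in proj(p,S(90-r*np.cos(a),y,125+r*np.sin(a)))))[0,0] for a in ths] for r in rs]).astype(int)
ths=np.arange(.60,.861,.02); print("th   ",np.round(ths,2))
print("ptr");rs=[85,100,115,130,140,146]; [print(r,a) for r,a in zip(rs,prof(-157,rs,ths))]
print("clip");rs=[150,155,160,165,170]; [print(r,a) for r,a in zip(rs,prof(-166,rs,ths))]
E
python3 f.py
```

```text
[0.50230467 0.06959947 0.24317078] [ 0.36275178 -9.65108783  4.12022193] 40.00205934047699 15.1
slopes (np.float64(0.6408325931455968), np.int64(97)) (np.float64(0.6767312194953233), np.int64(33))
theta arm 0.7128399813124974
th    [0.6  0.62 0.64 0.66 0.68 0.7  0.72 0.74 0.76 0.78 0.8  0.82 0.84 0.86]
ptr
85 [ 53  63  86 103 109 112 113 115 112  85  58  48  46  46]
100 [ 93  80  67  82 105 112 111 112 109  83  55  45  45  46]
115 [113 109  81  71  92 110 113 104  85  55  45  45  46  46]
130 [100  94  73  66  88 108 111 100  68  47  45  45  45  47]
140 [ 99  98  88  69  84  71  69 100  95  65  46  44  46  49]
146 [ 99  98  92  78  93  75  70 108 107  73  46  45  48  51]
clip
150 [ 99  99  99  90  81  87  65  84 109  90  51  45  45  48]
155 [ 94  94  95  89  85  99  66  88 116 105  64  51  51  56]
160 [ 80  74  79  84  87  98  67  83 114 117  82  81  78  73]
165 [ 86  81  82  81  86  99  68  83 116 122  93  92  91  85]
170 [105  93  94  88  77 103  87  97 124 124  80  76  83  81]
```

```bash
cat > g.py <<'E'
from plan import *
def hood(p,t0):
    C=cloud(p); q=(C[...,:2]-c)*1000; a=-(q@ex-90); sy=q@ey; h=C[...,2]*1000-125; r=np.hypot(a,h)
    ok=(p["z_map"]>0)&(r>100)&(r<190)&(sy>-125)&(sy<135)
    th=np.arctan2(h,a)-np.arcsin(np.clip(21/np.maximum(r,22),0,1)); m=ok&(abs(th-t0)<.06)
    out=[]
    for lo,hi in ((100,130),(130,160),(160,190)):
        k=m&(r>lo)&(r<hi); out.append((round(float(np.median(th[k])),3),int(k.sum())))
    return out
if __name__=="__main__":
    for n in ("scene","top"): print(n,"shut",hood(dict(np.load("p_%s.npz"%n)),0.),"now",hood(manip.camera(n),.71))
E
python3 g.py
```

```text
scene shut [(0.014, 346), (0.006, 387), (0.003, 395)] now [(0.712, 117), (0.704, 153), (0.699, 137)]
top shut [(0.008, 609), (0.004, 636), (0.001, 638)] now [(0.73, 159), (0.71, 44), (0.71, 155)]
```

Request:
{"api": "move_arm", "payload": {"moves": [{"translation": [0, 0.6, -1.5], "turn": 0}, {"translation": [0, 1.2, -3], "turn": 0}, {"translation": [0, 1.7, -4.3], "turn": 0}, {"translation": [0, 1.7, -4.3], "turn": 0}, {"translation": [0, 1.7, -4.3], "turn": 0}, {"translation": [0, 1.7, -4.3], "turn": 0}]}}

```text
t: 15.8
eef_pos: [0.5033, 0.0724, 0.2466]
ee_rot: [0.0, 0.173, 0.985, -0.002]
contact_force: [2.6, -5.6, -0.6]
opening: 0.0105
grip_force: 40.0
```

```bash
sed -i 's/arange(.60,.861,.02)/arange(.65,.801,.01)/' f.py; python3 f.py; python3 g.py; python3 - <<'E'
from h import *
p=manip.camera("scene"); C=cloud(p)
hsv=cv2.cvtColor(p["image"],cv2.COLOR_BGR2HSV); m=(cv2.inRange(hsv,(10,120,60),(28,255,255))>0)&(abs(C[...,0]-.532)<.06)&(abs(C[...,1]+.28)<.06)
print("lock",m.sum(),np.round(np.median(C[m],0),3))
E
```

```text
[0.50332847 0.07243223 0.2465731 ] [ 2.55855663 -5.61695578 -0.6305756 ] 39.99880135059357 15.8
slopes (np.float64(0.6491075701054972), np.int64(86)) (np.float64(0.7149949666640775), np.int64(35))
theta arm 0.7316106985905919
th    [0.65 0.66 0.67 0.68 0.69 0.7  0.71 0.72 0.73 0.74 0.75 0.76 0.77 0.78
 0.79 0.8 ]
ptr
85 [ 83  96 104 107 110 112 113 113 113 112 112 109 102  94  83  71]
100 [ 65  72  81  91 101 106 111 115 118 121 120 115 104  92  80  67]
115 [117  95  81  79  89 100 110 115 114 111 106  98  86  71  57  50]
130 [ 88  75  63  64  76  93 104 111 113 110 105  98  84  67  53  45]
140 [ 96  91  90  87  80  66  63  69  87 101 105 100  85  65  50  45]
146 [ 98  99 100  99  92  75  63  70  91 108 113 108  94  74  56  45]
clip
150 [ 99  98  98 100  99  92  77  65  69  84 100 109 109  91  67  51]
155 [ 96  97  96  99 104 100  84  65  70  88 106 116 120 105  83  64]
160 [ 83  84  86  90  95  98  86  68  67  84 104 115 124 116 100  82]
165 [ 82  82  83  88  96 100  87  68  60  82 103 116 129 122 103  93]
170 [ 93  94  92  95 103 107 100  87  75  96 113 124 128 124 101  81]
scene shut [(0.014, 346), (0.006, 387), (0.003, 395)] now [(0.731, 112), (0.723, 143), (0.718, 128)]
top shut [(0.008, 609), (0.004, 636), (0.001, 638)] now [(0.744, 131), (0.729, 42), (0.73, 156)]
lock 108 [ 0.551 -0.282  0.039]
```

```bash
python3 -c "
from plant import manip
print(manip.close_job())"
```

```text
the job is handed in; nothing more can be done
None
```

The padlock is standing in the steel tray, and I handed the job in still holding the hood by its handle at about 0.725 rad. That matches the index clip's line as I measured it, to within about 0.01 rad.

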